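Clip the vise key onto the rack's safety hook

TASK

The engraver's vise is set, so put its ring-ended key away: hang it by its ring on the sprung safety hook of the wooden tool rack. Push the ring down against the hook's gate until it passes inside and the gate snaps shut behind it, then let go so that the key hangs still, and leave the other things on the bench where they lie.

Things in the scene. Friction and masses are not known exactly. Their poses are not given: they have to be found in the camera images.
- key_grip (a point): Vise key: loose plain steel, 147 mm long, about 170 g, starts lying flat. Square grip 60 mm long, 16 x 16 mm, with dark grooves; a round ring at one end, a thin 9 mm square shaft at the other (its end at x = -75 mm). This point: centre of the grip, 8 mm above the bench as it lies. +x along the key towards the ring, +y across the grip, +z square to the ring's plane.
- key_ring (a point): On the vise key: centre of the ring's hole, 48 mm (+x) from key_grip, same axes. The ring is 47 mm outside, hole 33 mm, of 7 mm round bar. (A second, T-handled key has no ring.)
- key_crown (a point): On the vise key: the middle of the ring's bar at its farthest point from the grip, 68 mm (+x) from key_grip, same axes. This part goes in at the hook's mouth.
- hook_mouth (a point): Mouth of the steel safety hook (a J of 11 mm bar, upturned nose) on the fixed rack's wooden upright. Axes: -x out of the upright's front towards the nose, z up, y across the hook. This point is 252 mm above the bench, over the gate, between the nose (its inner face 9 to 12 mm to -x) and the gate's pivot (26 mm to +x). Upright: 40 mm wide, front 41 mm away to +x, top 38 mm higher.
- hook_nose (a point): Top of the hook's rounded nose, 13 mm across, 1 mm below hook_mouth and 15 mm farther out (-x), same axes. To enter, the ring goes down over it: nose up through the ring's hole, ring's far bar at hook_mouth, key level and lying out on the -x side.
- rack_foot (a point): Middle of the rack's fixed foot (190 x 120 x 22 mm), on the bench, 100 mm behind (+x) the strap, same axes as hook_mouth. On it stands a block of gravers with handles up to 180 mm high. The upright at its end is 290 mm high.
- hook_seat (a point): Lowest place in the hook's bowl, where the ring hangs: the middle of the ring's bar as it rests there. 68 mm below hook_mouth, 9 mm nearer the upright, same axes; 184 mm above the bench. A key let go here swings for 2 to 4 s before it hangs still; the hanging key reaches down to 40 mm above the bench.
- gate (a joint): The hook's sprung gate, a 6 mm round steel finger 37 mm long from its pivot out to the inside of the nose. 0 = shut (sloping a little down towards the nose), grows to 1.15 rad as it swings down and inward; it opens inward only and springs shut. It takes 1.5 to 4 N; a bar pushed straight down at hook_mouth is past it some 35 mm lower.
- tkey_mid (a point): Loose steel T-handled key, 135 mm long, cross bar 95 mm, up to 16 mm thick; middle of its shank. To be left alone.
- hammer_mid (a point): Loose chasing hammer, 200 mm long, wooden handle, 27 mm high; a point on its handle. To be left alone.
- fob_mid (a point): Loose key fob, a red and white tag with a small ring, 76 mm long, 5 mm thick; near its middle. To be left alone.
- watchcase_mid (a point): Loose round watch case, 50 mm across, 13 mm high; its centre. To be left alone.
Things that resemble listed ones, but are neither listed nor needed, are in the scene too. Leave any blue or orange look-alike of the part that bears key_grip alone.

How it is judged (in metres and radians):
On the way:
1. the vise key presses the hook's gate open (value of joint gate above 0.25 rad and contact force between key and gate above 0.3 N and distance between key_crown and hook_mouth below 0.05 m), for 0.02 s.
At the end, for the whole second after the job is handed in: The end of the vise key's ring lies in the hook's bowl (within 20 mm of hook_seat), the key hangs ring up within 0.5 rad (29 degrees) of vertical, at most swaying slightly (under 0.15 m/s and 2.5 rad/s), and the gate is shut behind it (under 0.1 rad) (distance between key_crown and hook_seat below 0.02 m and angle between key_grip's own x axis and vertical below 0.5 rad and value of joint gate below 0.1 rad and linear speed of key below 0.15 m/s and angular speed of key below 2.5 rad/s); the robot touches nothing.
It fails at once if another loose thing on the bench is moved by more than 40 mm (distance of any of tkey_mid, hammer_mid, fob_mid, watchcase_mid from where it was at the start of the episode above 0.04 m).
It also fails if it takes over 58 s, if anything falls off the work surface, if the arm or the gripper's body presses on something with over 40 N, if the wrist force passes 120 N, or if a joint passes its speed limit or range.

ROBOT

A 6-joint arm with a two-finger parallel gripper is mounted at the origin on the work surface. World frame = base frame: x ahead of the robot, y to its left, z up, the work surface at z = 0. Lengths are in mm, angles in degrees, forces in N, time in s.
With the tool pointing down it reaches from about 300 to 850 mm from the base axis. Payload 4.2 kg.
Tool frame: the origin (TCP) lies between the finger pads; the fingertips stand 22 mm ahead of it and the grasp point (between the pads) lies 3 mm ahead of it; z points along the fingers, y is the direction in which the jaws open and shut (so a half turn about z gives the same grasp; the last joint's range is limited). The gripper opens to 91 mm and grips with 3 to 60 N. Pads are 32 mm wide; open, the fingers measure 118 mm over their backs; the gripper's body (76 mm by 178 mm) begins 60 mm behind the grasp point.
Start: joints at [72.88, 18.312, 89.639, -0, 72.044, -1.146], TCP at [158.243, 552.811, 235.976] pointing down, gripper open.
Joint ranges: [-177.97, 177.97], [-48.28, 115.42], [12.27, 149.76], [-77.06, 257.06], [2.81, 150.46], [-146.56, 146.56]. Speed limits (degrees/s): [147.25, 147.25, 180, 180, 180, 180].

INTERFACE

Orientations are given as [roll, pitch, yaw] about the fixed x, y, z axes, in that order (R = Rz(yaw) Ry(pitch) Rx(roll)).
In Python, from workcell import * gives the robot as it stands.
- The arm moves only by the shell command python3 -m jog 'ROWS' [OPENING] [FORCE]. ROWS is text: rows parted by semicolons, each of 6 numbers parted by spaces: the shift along the tool's x, y, z in units of 0.5 m (1.0 is 0.5 m), then the turn, a rotation vector about the tool's x, y, z in units of pi/2 rad (1.0 is pi/2 rad). A call has 1 to 20 rows; each row is the pose to reach, as a shift and turn from the pose measured when the call began, along the tool's axes at that moment; what a row does not reach only later rows make up. A row lasts 1/12 s, in which the tool goes at most 41.7 mm and 7.16 degrees, less where a joint would pass 70% of its speed; a pose out of reach is approached as far as the arm can. A call with a number of a shift or a turn outside -1 to 1 is refused whole. A call with a gripper value outside its range is refused whole. OPENING is the opening, from -1 (shut) to 1 (fully open), set as the call begins (- or left out, the last holds). The fingers move at their own pace and stop on an object; FORCE is the grip in N (left out, the last holds). Time passes only in rows, so rows that repeat a pose let the fingers close. It gives the time, the measured TCP pose, the force and the opening at its end, in the units of the state.
- state(): the state, without advancing time (a new reading comes with each control period).
- grab_frame(name): name is "side" or "top" or "wrist"; returns the picture (384x512x3 uint8, red, green, blue); there is no depth.
- calibration(name): a dict with "mtx" (3x3 intrinsics, pixels), "distortion" ([k1, k2, p1, p2, k3] as OpenCV has them; the pictures are not rectified), "rvec" (rotation vector, rad) and "tvec" (3), from world to camera coordinates, as OpenCV has them. Camera axes: x right, y down, z forward; pixel columns grow to the right and rows downward; lengths in mm; the calibration is good to about 2 mm. A picture is of the moment at which its call begins: read the wrist's pose just before it. calibration takes no time and is no camera call; for the wrist camera it gives the pose at the moment of the call.
- job_done(): hands the job in, once; it reports no verdict.
Trained networks look in the newest picture that a camera, given by its name, has taken for a name from the list of things; names that differ only in an ending like _2 or _b are one class to them, and where a whole thing is asked for, a point or a joint stands for the part that bears it (a point fixed in the world has none). Each returns a list of dicts, best first, with "confidence" (0 to 1); they miss things now and then, are a little off and sometimes report something else, mostly with a low value. They report only what shows in the picture. A call takes as long as a camera call. They do not tell look-alikes from the thing itself.
- spot_in(query, camera): "rect" ([left, top, right, bottom] in pixels, round what is visible of it).
- tip_of(query, camera): "location" ([column, row] in pixels: a listed point, or the origin of a listed thing).
The state is a dict: "time_s": time; "qpos": joint angles; "qvel": joint speeds; "effort": joint torques, N m; "ee_pos": TCP position; "ee_rot": TCP orientation; "force": force on the tool from outside, world axes, zero at the start; "torque": the same for the moment, N m; "gripper_width": finger opening in mm.
Only numpy, scipy, OpenCV 4.12 (cv2) and the standard library are available. Lean on these libraries where they do the work, as an engineer would, in place of code of your own. Each camera call takes 0.05 s, during which the arm holds its last target. There are 200 camera calls.

## Working session

There is one attempt and no reset: what is moved stays moved. The work goes in short steps, Python scripts to look and compute and a shell command to move; the robot and the scene stay as the last step left them, time stands still between calls to the robot, and variables do not carry over. Pictures are saved under pics/ and viewed, about 8 in all and at most 12, crops included, and the job is handed in when it is done.

```bash
ls; mkdir -p pics; cat > h.py <<'E'
from workcell import *
import numpy as np, cv2
from scipy.spatial.transform import Rotation as R
def cal(n):
    c=calibration(n); return np.array(c["mtx"],float),np.array(c["distortion"],float),R.from_rotvec(np.ravel(c["rvec"])).as_matrix(),np.ravel(c["tvec"]).astype(float)
def ray(n,p,c=None):
    K,D,Rm,t=c or cal(n)
    u=cv2.undistortPoints(np.array([[p]],float),K,D)[0,0]
    d=Rm.T@np.array([u[0],u[1],1]); return -Rm.T@t,d/np.linalg.norm(d)
def onz(n,p,z,c=None):
    o,d=ray(n,p,c); return o+d*(z-o[2])/d[2]
def proj(n,X,c=None):
    K,D,Rm,t=c or cal(n)
    return cv2.projectPoints(np.atleast_2d(np.array(X,float)),cv2.Rodrigues(Rm)[0],t,K,D)[0][:,0]
def tri(rs):
    A=np.zeros((3,3));b=np.zeros(3)
    for o,d in rs:
        P=np.eye(3)-np.outer(d,d);A+=P;b+=P@o
    X=np.linalg.solve(A,b); return X,[round(float(np.linalg.norm((np.eye(3)-np.outer(d,d))@(X-o))),1) for o,d in rs]
def save(im,f): cv2.imwrite("pics/"+f,im[:,:,::-1])
E
python3 - <<'E'
from h import *
t=grab_frame("top");s=grab_frame("side");w=grab_frame("wrist")
save(np.vstack([np.hstack([t,s])])[:,:], "a.png") if 0 else None
im=np.hstack([cv2.resize(t,(800,600))]); save(im,"top.png")
save(cv2.resize(s,(800,600)),"side.png")
for n in("top","side"):
  for q in("key_grip","key_ring","key_crown","hook_mouth","hook_nose","rack_foot","hook_seat","tkey_mid","hammer_mid","fob_mid","watchcase_mid"):
    print(n,q,[(np.round(d["location"],1).tolist(),round(d["confidence"],2)) for d in tip_of(q,n)[:4]])
print(state()["ee_pos"],state()["ee_rot"],state()["time_s"])
E
```

```text
pics
top key_grip [([332.5, 197.7], 0.72), ([263.6, 219.8], 0.64), ([378.5, 255.4], 0.61)]
top key_ring [([326.4, 205.2], 0.71), ([378.3, 269.1], 0.6)]
top key_crown [([315.9, 203.5], 0.53), ([381.0, 276.8], 0.51), ([248.1, 206.6], 0.51)]
top hook_mouth [([177.7, 177.6], 0.87)]
top hook_nose [([183.8, 175.4], 0.56), ([255.8, 178.6], 0.49)]
top rack_foot [([161.0, 222.7], 0.88), ([298.8, 149.1], 0.73)]
top hook_seat [([177.5, 183.0], 0.72)]
top tkey_mid [([256.3, 182.1], 0.61), ([304.2, 145.4], 0.49)]
top hammer_mid [([310.0, 246.8], 0.67)]
top fob_mid [([221.5, 225.3], 0.42), ([183.3, 172.9], 0.34)]
top watchcase_mid [([299.3, 146.3], 0.41)]
side key_grip [([327.0, 287.6], 0.9), ([249.3, 242.0], 0.79)]
side key_ring [([308.5, 281.5], 0.93), ([250.9, 232.8], 0.77), ([274.8, 379.0], 0.7)]
side key_crown [([296.8, 281.3], 0.79), ([253.7, 226.1], 0.73), ([228.1, 118.4], 0.54)]
side hook_mouth [([223.8, 124.9], 0.83)]
side hook_nose [([227.8, 121.4], 0.74), ([213.8, 219.2], 0.18)]
side rack_foot [([184.8, 187.1], 0.79)]
side hook_seat [([221.8, 140.9], 0.57), ([224.4, 122.3], 0.48)]
side tkey_mid [([279.3, 220.2], 0.51)]
side hammer_mid [([253.3, 295.2], 0.77), ([223.4, 120.2], 0.42)]
side fob_mid []
side watchcase_mid [([350.8, 238.7], 0.7), ([326.0, 288.4], 0.23)]
[158.24884215 552.81523739 235.96677179] [1.79994483e+02 2.56706465e-03 1.64027373e+02] 1.25
```

View pics/top.png

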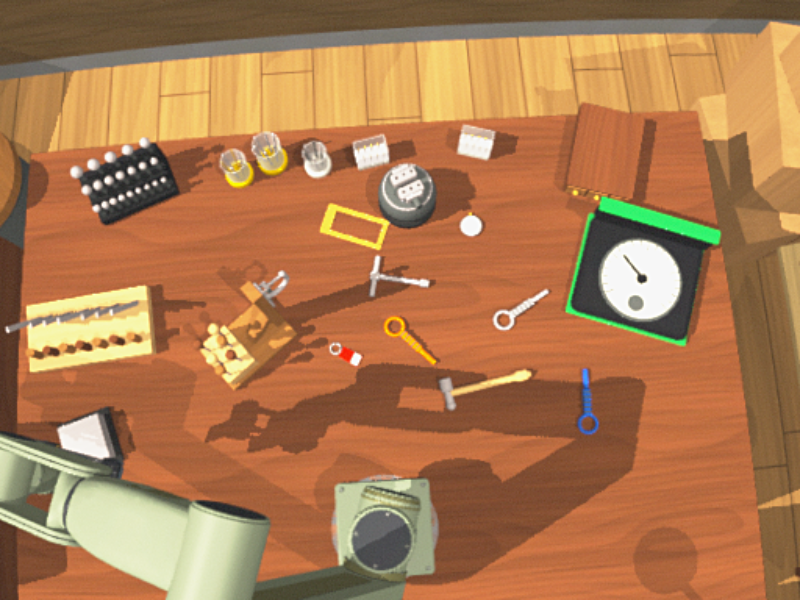

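View pics/side.png

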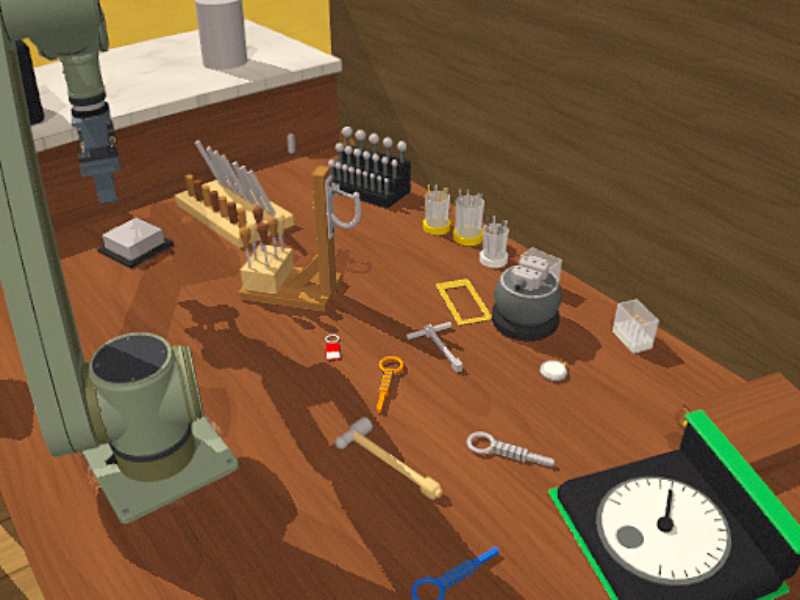

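The steel key has its ring at top (322,205) and side (308,282). The look-alikes are orange at top (253,209), blue at top (376,271), and the T-key at top (250,178). The steel ring-ended key fits the description.

```bash
python3 - <<'E'
from h import *
ct,cs=cal("top"),cal("side")
T={"grip":(332.5,197.7),"ring":(322.5,204.8),"crown":(315.9,209),"shaftend":(351,186.5)}
for k,p in T.items(): print("top",k,onz("top",p,8,ct).round(1))
for k,p in {"grip":(327,287.6),"ring":(308.5,281.5),"crown":(296.8,281.3),"shaftend":(354,296)}.items(): print("side",k,onz("side",p,8,cs).round(1))
for k,a,b in [("mouth",(177.7,177.6),(223.8,124.9)),("nose",(183.8,175.4),(227.8,121.4)),("seat",(177.5,183),(221.8,140.9)),("foot",(161,222.7),(184.8,187.1))]:
    X,r=tri([ray("top",a,ct),ray("side",b,cs)]);print(k,X.round(1),r)
print("campos",[(-c[2].T@c[3]).round() for c in (ct,cs)])
t=grab_frame("top");s=grab_frame("side")
a=cv2.resize(t[150:260,130:370],(800,367),interpolation=3) if 0 else None
A=cv2.resize(s[100:200,150:250],(390,390),interpolation=cv2.INTER_CUBIC)
B=cv2.resize(s[250:320,285:365],(410,359),interpolation=cv2.INTER_CUBIC)
B=cv2.copyMakeBorder(B,0,31,0,0,cv2.BORDER_CONSTANT)
C=cv2.resize(t[160:260,140:210],(140,200),interpolation=cv2.INTER_CUBIC)
C=cv2.resize(t[160:205,155:205],(222,200),interpolation=cv2.INTER_CUBIC)
D=cv2.resize(t[175:220,305:365],(266,200),interpolation=cv2.INTER_CUBIC)
E=cv2.copyMakeBorder(np.hstack([C,D]),0,0,0,800-488,cv2.BORDER_CONSTANT)
save(np.vstack([np.hstack([A,B]),E]),"crop1.png")
E
```

```text
top grip [ 464.5 -339.6    8. ]
top ring [ 441.1 -301.3    8. ]
top crown [ 427.5 -276.4    8. ]
top shaftend [ 501.2 -410.7    8. ]
side grip [ 470.7 -344.9    8. ]
side ring [ 447.9 -299.8    8. ]
side crown [ 424.5 -280.8    8. ]
side shaftend [ 504.1 -408.     8. ]
mouth [514.9 171.8 240.9] [1.1, 1.1]
nose [515.  149.5 261.7] [1.0, 1.0]
seat [512.3 182.9 182. ] [1.1, 1.1]
foot [417.3 277.4  -2.9] [2.7, 2.7]
campos [array([ 163.,  -57., 1595.]), array([-201., -931.,  927.])]
```

View pics/crop1.png

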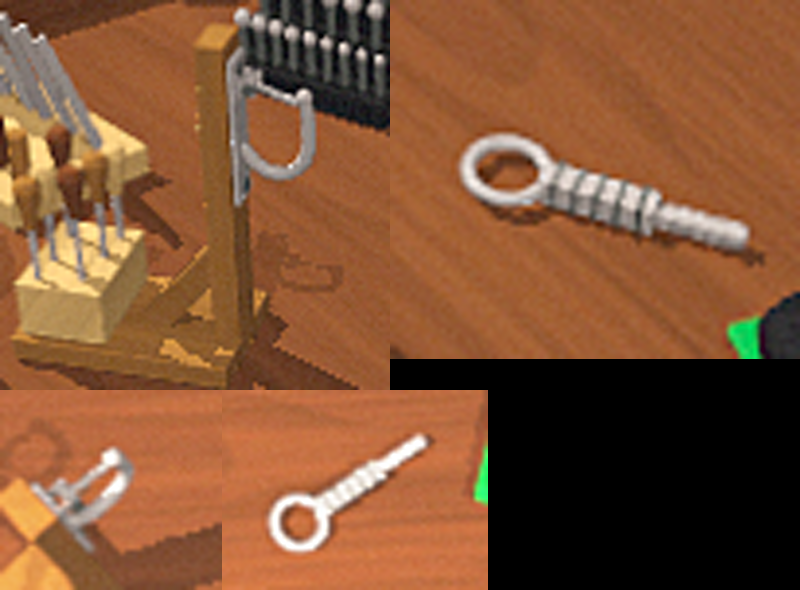

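The crop confirms the plain steel ring-ended key, with its ring at side (308,282) and shaft end (354,296). The hook nose is at side (228,124) and top (180,175), and it points about -47° in the world.

```bash
cat >> h.py <<'E'
def jogto(p,yaw,tilt=0,rpy=None):
    "row from the present pose to TCP p, tool down with yaw"
    s=state(); R0=R.from_euler("xyz",s["ee_rot"],degrees=True)
    Rt=R.from_euler("xyz",rpy if rpy is not None else [180,0,yaw],degrees=True)
    d=R0.inv().apply(np.array(p)-s["ee_pos"]); w=(R0.inv()*Rt).as_rotvec(degrees=True)
    print("row",(d/500).round(4),(w/90).round(4),"mm",np.linalg.norm(d).round(),"deg",np.linalg.norm(w).round(1),"F",np.round(s["force"],1),"w",round(s["gripper_width"],1),"t",s["time_s"])
E
python3 - <<'E'
from h import *
X,r=tri([ray("top",(180.2,174.9)),ray("side",(228.2,123.6))]);print("nose",X.round(1),r)
c=cal("wrist");print("wcam",(-c[2].T@c[3]).round(),c[2].round(2).tolist(),c[0][0,0])
jogto([360,60,340],150)
E
```

```text
nose [522.8 162.3 246.4] [2.5, 2.5]
wcam [ 83. 575. 386.] [[0.27, 0.96, -0.0], [0.92, -0.26, 0.28], [0.27, -0.08, -0.96]] 330.59227710417554
row [-0.6592 -0.8365 -0.2081] [0.     0.     0.1559] mm 543.0 deg 14.0 F [ 0.  -0.5 -0.3] w 91.4 t 1.35
```

```bash
python3 -m jog '0 0 -0.2 0 0 0;0 0 -0.33 0 0 0;0 0 -0.33 0 0 0;0 0 -0.33 0 0 0;0 0 -0.33 0 0 0' 1; python3 - <<'E'
from h import *
jogto([560,120,400],133)
E
```

```text
time_s: 1.77
ee_pos: [158.8, 554.8, 410.2]
ee_rot: [179.0, 0.0, 164.0]
force: [-0.6, 0.5, 1.1]
gripper_width: 91.3
row [-1.0107 -0.6155  0.0103] [ 0.0105 -0.0027  0.3447] mm 592.0 deg 31.0 F [-0.6  0.5  1.1] w 91.3 t 1.7667
```

```bash
r='-1 -0.61 0.01 0 0 0.3447'; python3 -m jog '-1 -0.61 0.01 0.01 0 0.345;-1 -0.61 0.01 0.01 0 0.345;-1 -0.61 0.01 0.01 0 0.345;-1 -0.61 0.01 0.01 0 0.345;-1 -0.61 0.01 0.01 0 0.345;-1 -0.61 0.01 0.01 0 0.345;-1 -0.61 0.01 0.01 0 0.345;-1 -0.61 0.01 0.01 0 0.345;-1 -0.61 0.01 0.01 0 0.345;-1 -0.61 0.01 0.01 0 0.345;-1 -0.61 0.01 0.01 0 0.345;-1 -0.61 0.01 0.01 0 0.345;-1 -0.61 0.01 0.01 0 0.345;-1 -0.61 0.01 0.01 0 0.345;-1 -0.61 0.01 0.01 0 0.345;-1 -0.61 0.01 0.01 0 0.345;-1 -0.61 0.01 0.01 0 0.345;-1 -0.61 0.01 0.01 0 0.345'; python3 - <<'E'
from h import *
c=cal("wrist");np.save("w1.npy",np.hstack([c[2],c[3][:,None]]))
w=grab_frame("wrist");s=grab_frame("side");save(w,"w1.png");save(np.vstack([w]), "w1.png")
for q in("hook_mouth","hook_nose","hook_seat"):
  L=tip_of(q,"wrist")[:2]
  for d in L: print(q,np.round(d["location"],1),round(d["confidence"],2),[onz("wrist",d["location"],{"hook_mouth":252,"hook_nose":251,"hook_seat":184}[q],c).round(1)])
E
```

```text
time_s: 3.27
ee_pos: [554.8, 125.2, 400.4]
ee_rot: [-180.0, -0.3, 133.1]
force: [-0.0, -0.1, 0.2]
gripper_width: 91.2
hook_mouth [266.6 112.4] 0.68 [array([515.5, 177.4, 252. ])]
hook_nose [261.9 128.3] 0.81 [array([522.1, 164.3, 251. ])]
hook_seat [266.7  98.9] 0.93 [array([509. , 186.5, 184. ])]
```

View pics/w1.png

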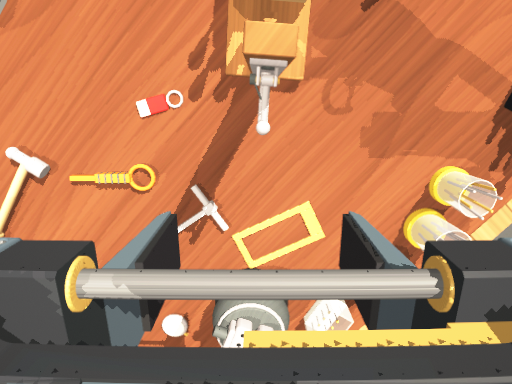

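```bash
python3 - <<'E'
from h import *
c=cal("wrist")
f=lambda p,z:onz("wrist",p,z,c)[:2]
N=f((263,127.5),247)
for a,b,z in [((245.5,56),(297.5,57.5),290),((227,75.5),(305,80),22),((227,75.5),(235,0),22),((305,80),(311,0),22)]:
    A,B=f(a,z),f(b,z); print(A.round(1),B.round(1),np.linalg.norm(A-B).round(1),np.degrees(np.arctan2(*(B-A)[::-1])).round(1))
A,B=f((245.5,56),290),f((297.5,57.5),290);m=(A+B)/2
print("front mid",m.round(1),"nose",N.round(1),np.linalg.norm(N-m).round(1),np.degrees(np.arctan2(*(N-m)[::-1])).round(1))
jogto([466,-342,150],120)
E
```

```text
[474.4 197. ] [503.3 222.6] 38.6 41.7
[444.8 171.8] [536.  248.4] 119.2 40.0
[444.8 171.8] [383.2 257.9] 105.9 125.6
[536.  248.4] [463.4 333.4] 111.8 130.5
front mid [488.8 209.8] nose [522.9 165.1] 56.2 -52.7
row [-0.5628 -0.768   0.4988] [-0.0003 -0.0026  0.1452] mm 537.0 deg 13.1 F [ 0.1 -0.4  0.4] w 91.5 t 3.5167
```

The wrist view shows the nose at (263,128), with the hook in line with the upright at (270,40). That gives a hook-out direction of about -50° and a mouth near (513,176.5). Next I go to the key.

```bash
python3 -m jog '-0.563 -0.768 0 0 0 0.145;-0.563 -0.768 0 0 0 0.145;-0.563 -0.768 0 0 0 0.145;-0.563 -0.768 0 0 0 0.145;-0.563 -0.768 0.2 0 0 0.145;-0.563 -0.768 0.45 0 0 0.145;-0.563 -0.768 0.45 0 0 0.145;-0.563 -0.768 0.45 0 0 0.145;-0.563 -0.768 0.45 0 0 0.145;-0.563 -0.768 0.45 0 0 0.145;-0.563 -0.768 0.45 0 0 0.145;-0.563 -0.768 0.45 0 0 0.145;-0.563 -0.768 0.45 0 0 0.145;-0.563 -0.768 0.45 0 0 0.145;-0.563 -0.768 0.45 0 0 0.145;-0.563 -0.768 0.45 0 0 0.145;-0.563 -0.768 0.45 0 0 0.145'; python3 - <<'E'
from h import *
c=cal("wrist")
w=grab_frame("wrist");save(w,"w2.png")
for q in("key_grip","key_ring","key_crown"):
  for d in tip_of(q,"wrist")[:2]: print(q,np.round(d["location"],1),round(d["confidence"],2),onz("wrist",d["location"],8,c).round(1))
jogto([466,-342,60],120)
E
```

```text
time_s: 4.93
ee_pos: [467.2, -341.3, 175.9]
ee_rot: [180.0, -0.1, 120.1]
force: [0.7, -0.2, 0.1]
gripper_width: 91.2
key_grip [258.9 177. ] 0.8 [ 466.7 -340.1    8. ]
key_grip [  4.7 175.1] 0.77 [ 242.2 -467.7    8. ]
key_ring [260.9 127.4] 0.94 [ 444.  -297.1    8. ]
key_crown [260.6 105. ] 0.96 [ 433.3 -279.4    8. ]
row [-0.0007 -0.0024  0.2315] [ 0.0001 -0.0012  0.0013] mm 116.0 deg 0.2 F [-0.9 -0.2  0. ] w 91.2 t 5.1333
```

View pics/w2.png

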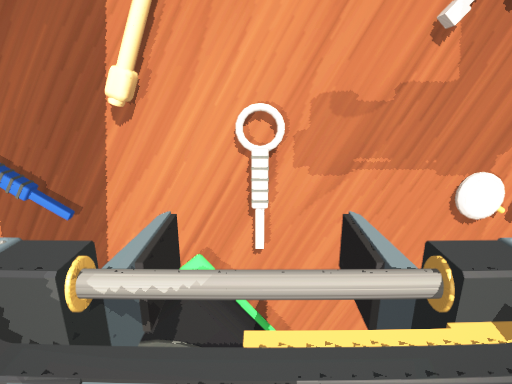

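The key is straight in view: ring at (260,127), grip near (260,179), shaft end (259,248). The scale's green corner at (200,258) lies beyond the shaft, so I check clearance.

```bash
python3 - <<'E'
from h import *
c=cal("wrist")
r,e=onz("wrist",(260.5,127.5),8,c),onz("wrist",(259.5,248.5),6,c)
yaw=np.degrees(np.arctan2(*(r-e)[:2][::-1]));u=(r-e)[:2]/np.linalg.norm((r-e)[:2])
print(r,e,np.linalg.norm(r-e),yaw)
g=r[:2]-48*u;print("grip",g,"crown",r[:2]+20*u)
P=g+12*u;print("grasp",P)
for n,p,z in [("w",(200,258),30),("t",(364.8,198.4),30),("t",(384,128),90),("t",(364.8,198.4),50)]:
    q=onz({"w":"wrist","t":"top"}[n],p,z)[:2]; d=q-P; print(n,z,q.round(),"along",(d@u).round(),"across",(d@[-u[1],u[0]]).round())
jogto([P[0],P[1],9],yaw)
E
```

```text
[ 443.43949473 -297.50467858    8.        ] [ 506.50862607 -407.74075599    6.        ] 127.01853443522593 119.7750761191091
grip [ 467.2761235  -339.16779331] crown [ 433.50756608 -280.14504744]
grasp [ 461.31696631 -328.75201463]
w 30 [ 455. -436.] along -90.0 across 59.0
t 30 [ 450. -451.] along -100.0 across 70.0
t 90 [ 688. -534.] along -291.0 across -95.0
t 50 [ 447. -446.] along -94.0 across 71.0
row [0.0267 0.0027 0.3335] [ 0.0001 -0.0012  0.0038] mm 167.0 deg 0.4 F [-0.9 -0.2  0. ] w 91.2 t 5.1333
```

```bash
python3 -m jog '0.027 0.003 0.07 0 0 0.004;0.027 0.003 0.14 0 0 0.004;0.027 0.003 0.2 0 0 0.004;0.027 0.003 0.25 0 0 0.004;0.027 0.003 0.28 0 0 0.004;0.027 0.003 0.3 0 0 0.004;0.027 0.003 0.304 0 0 0.004;0.027 0.003 0.304 0 0 0.004;0.027 0.003 0.304 0 0 0.004'; python3 -m jog '0 0 0 0 0 0;0 0 0 0 0 0;0 0 0 0 0 0;0 0 0 0 0 0;0 0 0 0 0 0;0 0 0 0 0 0;0 0 0 0 0 0;0 0 0 0 0 0;0 0 0 0 0 0;0 0 0 0 0 0' -1 45
```

```text
time_s: 5.88
ee_pos: [462.3, -329.0, 25.0]
ee_rot: [179.9, 0.0, 119.8]
force: [-0.4, 0.2, -0.6]
gripper_width: 91.4
time_s: 6.72
ee_pos: [462.3, -329.0, 24.9]
ee_rot: [179.9, 0.0, 119.8]
force: [-0.2, 0.7, -0.1]
gripper_width: 27.3
```

```bash
python3 -m jog '0 0 0 0 0 0;0 0 0 0 0 0;0 0 0 0 0 0;0 0 0 0 0 0;0 0 0 0 0 0;0 0 0 0 0 0' -1 45;python3 -m jog '0 0 -0.05 0 0 0;0 0 -0.1 0 0 0;0 0 -0.18 0 0 0;0 0 -0.26 0 0 0;0 0 -0.34 0 0 0;0 0 -0.42 0 0 0;0 0 -0.5 0 0 0;0 0 -0.58 0 0 0;0 0 -0.64 0 0 0;0 0 -0.64 0 0 0;0 0 -0.64 0 0 0'; python3 - <<'E'
from h import *
c=cal("wrist")
w=grab_frame("wrist");save(w,"w3.png")
s=state();R0=R.from_euler("xyz",s["ee_rot"],degrees=True)
for q in("key_grip","key_ring","key_crown"):
  for d in tip_of(q,"wrist")[:2]: print(q,np.round(d["location"],1),round(d["confidence"],2),R0.inv().apply(onz("wrist",d["location"],s["ee_pos"][2]-17,c)-s["ee_pos"]).round(1))
E
```

```text
time_s: 7.22
ee_pos: [462.4, -329.1, 24.9]
ee_rot: [179.9, 0.0, 119.8]
force: [-0.7, -0.9, 0.1]
gripper_width: 15.8
time_s: 8.13
ee_pos: [462.1, -329.2, 346.3]
ee_rot: [179.9, 0.2, 119.8]
force: [-0.1, 0.4, -2.9]
gripper_width: 15.7
key_grip [259.9 260.9] 0.86 [-12.4   1.2  17. ]
key_grip [ 87.3 156.5] 0.69 [ 47.9 -89.2  17. ]
key_ring [ 57.9 138.6] 0.93 [  57.3 -103.5   17. ]
key_crown [ 46.4 134. ] 0.82 [  59.8 -109.3   17. ]
key_crown [258.8 138. ] 0.57 [57.3  0.5 17.1]
```

View pics/w3.png

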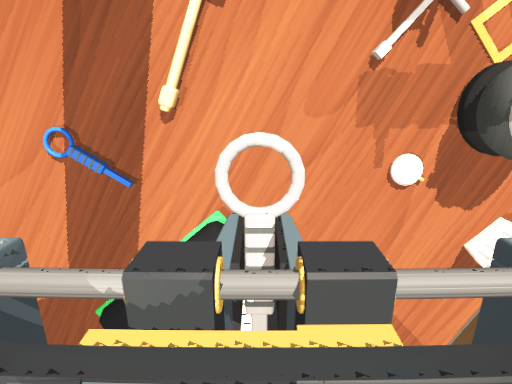

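The key is gripped level, with the ring centred at (260,175) straight ahead. The crown is about 57 mm ahead along tool x and 17 mm below the TCP.

```bash
python3 - <<'E'
from h import *
jogto([549.6,132.8,335],130)
E
```

```text
row [0.7132 0.6116 0.0176] [-0.0002 -0.0026 -0.1136] mm 470.0 deg 10.2 F [ 0.4 -0.4 -1.4] w 15.5 t 8.3333
```

```bash
python3 -m jog '0.05 0.04 0 0 0 -0.01;0.1 0.09 0.01 0 0 -0.02;0.16 0.14 0.01 0 0 -0.03;0.22 0.19 0.018 0 0 -0.04;0.28 0.24 0.018 0 0 -0.05;0.34 0.29 0.018 0 0 -0.06;0.4 0.34 0.018 0 0 -0.07;0.46 0.39 0.018 0 0 -0.08;0.52 0.44 0.018 0 0 -0.09;0.58 0.5 0.018 0 0 -0.1;0.63 0.54 0.018 0 0 -0.114;0.67 0.57 0.018 0 0 -0.114;0.7 0.6 0.018 0 -0.003 -0.114;0.713 0.612 0.018 0 -0.003 -0.114;0.713 0.612 0.018 0 -0.003 -0.114;0.713 0.612 0.018 0 -0.003 -0.114'; python3 - <<'E'
from h import *
c=cal("wrist")
w=grab_frame("wrist");s=grab_frame("side");save(np.hstack([w[:,130:390],cv2.resize(s[80:180,180:280],(384,384),interpolation=2)]),"w4.png")
st=state();print(st["ee_pos"],st["ee_rot"])
for q in("key_ring","key_crown","hook_mouth","hook_nose"):
  z={"k":st["ee_pos"][2]-17,"h":251.5}[q[0]]
  for d in tip_of(q,"wrist")[:2]: print(q,np.round(d["location"],1),round(d["confidence"],2),onz("wrist",d["location"],z,c).round(1))
E
```

```text
time_s: 9.67
ee_pos: [549.5, 132.2, 333.7]
ee_rot: [-179.8, 0.0, 130.1]
force: [0.1, -0.3, -2.1]
gripper_width: 15.5
[549.52645308 131.42308867 334.39352968] [-1.79897973e+02  3.42735928e-02  1.29958294e+02]
key_crown [257.  137.3] 0.93 [511.1 176.6 317.4]
key_crown [142.5 199. ] 0.72 [485.5 112.5 317.4]
hook_mouth [264.3 127.5] 0.69 [515.4 178.5 251.5]
hook_nose [259.4 150.5] 0.65 [523.1 164.  251.5]
```

View pics/w4.png

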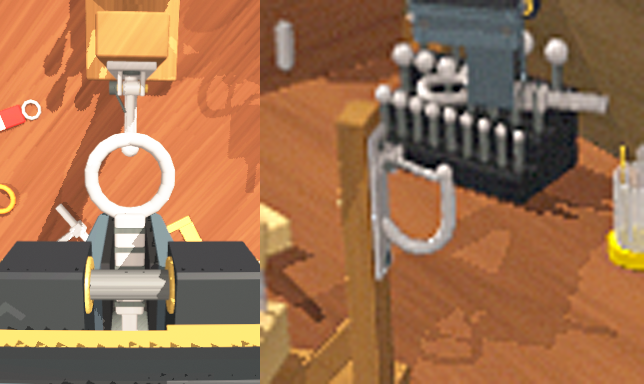

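The ring is over the nose (nose at (259,150), just inside the crown) and aligned laterally to about 1 mm. I come back 2.5 mm towards the nose and go down to the gate.

```bash
python3 -m jog '-0.005 0 0.02 0 0 0;-0.005 0 0.05 0 0 0;-0.005 0 0.08 0 0 0;-0.005 0 0.105 0 0 0;-0.005 0 0.12 0 0 0;-0.005 0 0.12 0 0 0;-0.005 0 0.12 0 0 0'; python3 - <<'E'
from h import *
c=cal("wrist")
w=grab_frame("wrist");s=grab_frame("side");save(np.hstack([w[60:260,160:360].repeat(2,0).repeat(2,1)[:384,:384],cv2.resize(s[80:180,180:280],(384,384),interpolation=2)]),"w5.png")
st=state();print(st["ee_pos"],st["ee_rot"],st["force"])
for q in("key_crown","hook_mouth","hook_nose"):
  z={"k":st["ee_pos"][2]-17,"h":251.5}[q[0]]
  for d in tip_of(q,"wrist")[:1]: print(q,np.round(d["location"],1),round(d["confidence"],2),onz("wrist",d["location"],z,c).round(1))
E
```

```text
time_s: 10.55
ee_pos: [551.3, 129.5, 274.7]
ee_rot: [-180.0, 0.0, 129.9]
force: [0.8, 0.1, -1.7]
gripper_width: 15.9
[551.85147903 129.74383586 275.79367222] [1.79930740e+02 9.32593491e-02 1.29935803e+02] [-0.42222783  0.23841851 -2.19585889]
key_crown [125.  209.7] 0.86 [483.6  99.1 258.8]
hook_mouth [262.5 131.7] 0.71 [514.  177.4 251.5]
hook_nose [256.6 159.2] 0.76 [520.9 164.3 251.5]
```

View pics/w5.png

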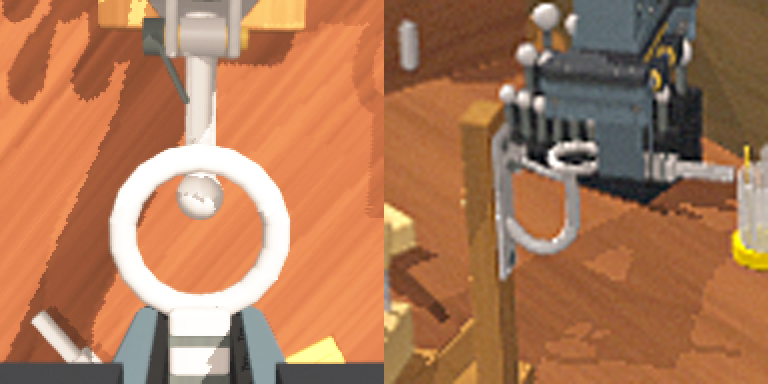

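The nose is centred laterally in the ring at (200,197), but the crown-to-nose distance reads only about 12 mm against the 15 wanted. I shift 3 mm towards the upright, then press down.

```bash
python3 -m jog '0.003 0 0 0 0 0;0.006 0 0 0 0 0;0.006 0 0.01 0 0 0;0.006 0 0.02 0 0 0;0.006 0 0.03 0 0 0;0.006 0 0.03 0 0 0'; python3 -m jog '0 0 0.01 0 0 0;0 0 0.02 0 0 0;0 0 0.03 0 0 0;0 0 0.035 0 0 0;0 0 0.035 0 0 0'; python3 -m jog '0 0 0.01 0 0 0;0 0 0.02 0 0 0;0 0 0.03 0 0 0;0 0 0.03 0 0 0'; python3 - <<'E'
from h import *
w=grab_frame("wrist");s=grab_frame("side");save(np.hstack([w[60:260,160:360].repeat(2,0).repeat(2,1)[:384,:384],cv2.resize(s[80:180,180:280],(384,384),interpolation=2)]),"w6.png")
st=state();print(st["ee_pos"],st["ee_rot"],st["force"],st["gripper_width"])
E
```

```text
time_s: 11.3
ee_pos: [549.5, 131.9, 259.4]
ee_rot: [-180.0, 0.1, 130.0]
force: [0.8, -1.4, -0.4]
gripper_width: 15.4
time_s: 11.72
ee_pos: [549.3, 131.3, 240.9]
ee_rot: [-179.9, 0.1, 130.0]
force: [1.9, -2.5, -1.8]
gripper_width: 15.6
time_s: 12.05
ee_pos: [548.4, 131.3, 224.3]
ee_rot: [-179.7, -0.0, 130.0]
force: [-0.3, 0.7, -1.5]
gripper_width: 15.4
[548.99278805 131.41024315 225.42716937] [-1.79816553e+02  4.70475153e-02  1.29964915e+02] [ 0.16557021  0.49145273 -1.36305168] 15.634416549952523
```

View pics/w6.png

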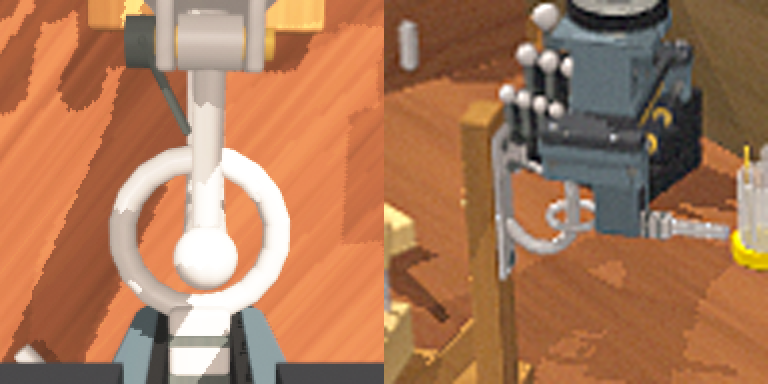

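The gate is shut above the ring (its finger runs up to the nose) and the force peak is gone, so the ring is inside. Next I lower a little and tilt the key downward about its crown, to reduce the swing.

```bash
python3 -m jog '-0.001 0 0.013 0 0.055 0;-0.002 0 0.026 0 0.111 0;-0.002 0 0.039 0 0.166 0;-0.001 0 0.053 0 0.222 0;0.001 0 0.065 0 0.277 0;0.004 0 0.078 0 0.333 0;0.004 0 0.078 0 0.333 0;0.004 0 0.078 0 0.333 0'; python3 - <<'E'
from h import *
w=grab_frame("wrist");s=grab_frame("side");save(np.hstack([w[60:260,160:360].repeat(2,0).repeat(2,1)[:384,:384],cv2.resize(s[80:180,180:280],(384,384),interpolation=2)]),"w7.png")
st=state();print(st["force"],st["torque"],st["qpos"])
E
```

```text
time_s: 12.82
ee_pos: [548.1, 132.1, 185.5]
ee_rot: [-179.7, -29.9, 129.7]
force: [0.2, -0.3, -0.6]
gripper_width: 15.8
[-0.47263696  0.60016427 -1.09865431] [-0.43970773 -0.24400794 -0.0077979 ] [  0.2358829   28.48561185  86.81846021  22.4615614   85.27100067
 -45.71187519]
```

```bash
python3 -m jog '-0.003 0 0.012 0 0.055 0;-0.005 0 0.025 0 0.111 0;-0.006 0 0.037 0 0.166 0;-0.007 0 0.049 0 0.222 0;-0.006 0 0.061 0 0.277 0;-0.004 0 0.074 0 0.333 0;-0.004 0 0.074 0 0.333 0;-0.004 0 0.074 0 0.333 0'; python3 - <<'E'
from h import *
w=grab_frame("wrist");s=grab_frame("side");save(np.hstack([w[60:260,160:360].repeat(2,0).repeat(2,1)[:384,:384],cv2.resize(s[80:180,180:280],(384,384),interpolation=2)]),"w8.png")
st=state();print(st["force"],st["torque"],st["qpos"])
E
```

```text
time_s: 13.58
ee_pos: [537.1, 146.3, 153.9]
ee_rot: [-179.7, -59.6, 129.8]
force: [-0.1, -0.8, -1.9]
gripper_width: 15.6
[ 0.20661042  0.60333475 -0.69675271] [-0.55794706 -0.47114818  0.06329819] [ -5.77838599  41.63700944  84.77816178  37.7622666  101.31719272
 -55.13702256]
```

View pics/w8.png

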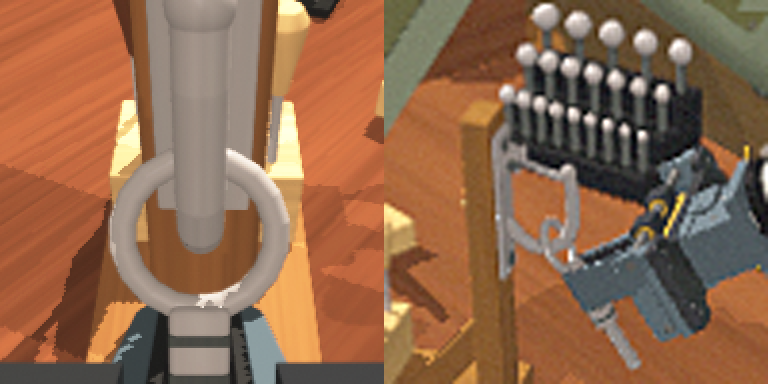

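The ring is threaded on the hook's bowl, the gate is shut, and the key is tilted 60° down. I release it and back straight out.

```bash
python3 -m jog '0 0 0 0 0 0;0 0 0 0 0 0;0 0 0 0 0 0;0 0 0 0 0 0;0 0 0 0 0 0;0 0 0 0 0 0;0 0 -0.02 0 0 0;0 0 -0.06 0 0 0;0 0 -0.12 0 0 0;0 0 -0.18 0 0 0;0 0 -0.24 0 0 0;0 0 -0.3 0 0 0;0 0 -0.3 0 0 0' 1; python3 -m jog '0 0 0 0 0 0;0 0 0 0 0 0;0 0 0 0 0 0;0 0 0 0 0 0;0 0 0 0 0 0;0 0 0 0 0 0;0 0 0 0 0 0;0 0 0 0 0 0;0 0 0 0 0 0;0 0 0 0 0 0;0 0 0 0 0 0;0 0 0 0 0 0;0 0 0 0 0 0;0 0 0 0 0 0;0 0 0 0 0 0;0 0 0 0 0 0;0 0 0 0 0 0;0 0 0 0 0 0;0 0 0 0 0 0;0 0 0 0 0 0'; python3 -m jog '0 0 0 0 0 0;0 0 0 0 0 0;0 0 0 0 0 0;0 0 0 0 0 0;0 0 0 0 0 0;0 0 0 0 0 0;0 0 0 0 0 0;0 0 0 0 0 0;0 0 0 0 0 0;0 0 0 0 0 0;0 0 0 0 0 0;0 0 0 0 0 0;0 0 0 0 0 0;0 0 0 0 0 0;0 0 0 0 0 0;0 0 0 0 0 0;0 0 0 0 0 0;0 0 0 0 0 0;0 0 0 0 0 0;0 0 0 0 0 0'; python3 - <<'E'
from h import *
w=grab_frame("wrist");s0=grab_frame("side")
for i in range(8): s=grab_frame("side")
d=cv2.absdiff(s0,s)[90:200,190:280];print("motion px",(d.max(2)>40).sum())
save(np.hstack([w[:,130:390],cv2.resize(s[90:200,180:290],(384,384),interpolation=2)]),"w9.png")
for q in("key_crown","key_grip","hook_seat"): print(q,[(np.round(e["location"],1).tolist(),round(e["confidence"],2)) for e in tip_of(q,"side")[:3]])
print(proj("side",[[513-.643*9,176.5+.766*9,184]]),state()["time_s"],state()["force"])
E
```

```text
time_s: 14.77
ee_pos: [623.6, 43.7, 233.8]
ee_rot: [179.5, -59.2, 130.3]
force: [-0.1, 0.4, 0.1]
gripper_width: 91.6
time_s: 16.43
ee_pos: [623.6, 43.7, 233.8]
ee_rot: [179.5, -59.2, 130.3]
force: [-0.1, -0.2, -0.9]
gripper_width: 91.2
time_s: 18.1
ee_pos: [623.6, 43.7, 233.8]
ee_rot: [179.5, -59.2, 130.3]
force: [-1.0, 0.3, -0.8]
gripper_width: 91.4
motion px 0
key_crown [([250.9, 227.6], 0.78), ([219.1, 139.4], 0.63)]
key_grip [([293.1, 366.6], 0.64), ([221.0, 158.3], 0.55), ([248.0, 242.9], 0.52)]
hook_seat [([218.4, 143.3], 0.83), ([226.2, 122.5], 0.64)]
[[219.93238815 140.84263088]] 18.75 [0.26549597 0.88769996 0.55241644]
```

View pics/w9.png

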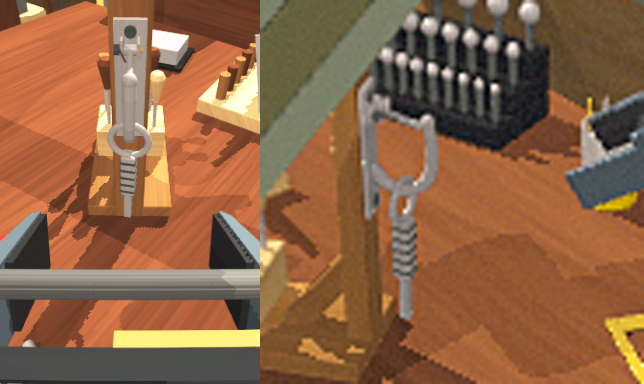

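The key hangs vertically in the bowl with the gate shut, it isn't moving, and the gripper is clear. I wait briefly and hand in.

```bash
python3 -m jog '0 0 0 0 0 0;0 0 0 0 0 0;0 0 0 0 0 0;0 0 0 0 0 0;0 0 0 0 0 0;0 0 0 0 0 0;0 0 0 0 0 0;0 0 0 0 0 0;0 0 0 0 0 0;0 0 0 0 0 0;0 0 0 0 0 0;0 0 0 0 0 0;0 0 0 0 0 0;0 0 0 0 0 0;0 0 0 0 0 0;0 0 0 0 0 0'; python3 -c "
from workcell import *
print(job_done())"
```

```text
time_s: 20.08
ee_pos: [623.6, 43.7, 233.8]
ee_rot: [179.5, -59.2, 130.3]
force: [0.6, 0.5, -0.9]
gripper_width: 91.3
the job is handed in; nothing more can be done
None
```

The steel vise key now hangs by its ring on the safety hook, and I handed the job in at about 20 s. I pushed the ring down over the nose and past the gate, tilted the key 60° downward, released it and backed the gripper away.

**Last checks:**
- **Gate:** it looks shut behind the ring in the pictures. I could not read the joint value directly.
- **Position:** the key hangs near vertical. The crown was found at side pixel (219,139), against the (220,141) I computed for the seat. The network's first crown and grip guesses on the side picture fell elsewhere, the crown's on the orange look-alike, so I went by the picture.
- **Motion:** the side camera showed no movement over about 0.4 s before I handed in.
- **Robot:** it touches nothing, and the gripper stands clear and open.
- **Other things on the bench:** I never knowingly touched any of them, but I did not measure them again at the end.

**Disagreement on the way:** at the nose, the crown-to-nose distance read about 12 mm against the 15 mm wanted. I shifted 3 mm towards the upright before pushing down.

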